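# Preheat a circuit board on the repair bench

## Task

Start preheating the circuit board: slide the blue board carrier along the preheater from the silver parking square onto the orange-framed heating square, never lifting it, and leave it centred and square in the frame. Only then turn the black heat knob clockwise until its white pointer points at the middle of the green mark on the scale. Let go, and do not disturb the other things on the bench.

Things in the scene. Friction and masses are not known exactly. Their poses are not given: they have to be found in the camera images.
- station: The preheater, a fixed white box 170 mm (x) by 470 mm (y) by 45 mm high; origin at the centre of its underside, z up. Its flat top carries two marked squares towards +y and a teal control panel (130 mm long) with the heat knob at its -y end. The knob's axis is at y = -165 mm, x = 0 in this frame.
- hot_zone: The heating square: a flat dark area with red stripes in an orange frame, inside 132 mm (x) by 116 mm (y), flush with the station's top. Origin at its centre on the surface; axes parallel to the station's. It may be either the nearer or the farther square from the knob, 160 mm from the other.
- cool_zone: The parking square: a flat silver area in a blue frame, same size, origin and axes as the heating square; the carrier starts here.
- carrier: Loose board carrier: blue base plate 104 mm (x) by 88 mm (y) by 10 mm with a blue jaw on each x end (to 16 mm high), a green circuit board, and in the middle an upright black grip 44 mm (x) by 14 mm (y), reaching from the plate to 52 mm above the underside. About 0.4 kg. Origin at the centre of its underside, z up.
- carrier_grip (a point): Point in the carrier's upright grip, 38 mm above its underside, on its centre line; axes as the carrier's: the fingers can close along its y.
- heat_knob (a joint): Angle of the heat knob (rad): 0 at the counter-clockwise stop, growing clockwise seen from above, to 4.71 at the other stop. It stays where it is left. At 0 the pointer stands 135 degrees counter-clockwise (seen from above) of the station's +x.
- knob_grip (a point): Point on the knob's axis at the height to grip, inside its bar. The knob is a black disc 62 mm wide, with an upright bar 60 mm long (this point's x) by 14 mm wide (y) on it; the bar's top is 8 mm above this point, the disc's top 22 mm below it, and the station's top 34 mm below it. This point's x axis points along the bar to its pointer end.
- knob_pointer (a point): The pointer: the end of the bar that carries the white line (on its top, from near the middle to this end), 34 mm from the knob's axis; turns with the knob.
- heat_mark: The green mark on the white scale around the knob, 18 mm long (radially, 37 to 55 mm from the axis) by 11 mm wide. Origin on the knob's axis at the station's top; its x axis points from the axis through the middle of the mark.
- phone: Bystander: dark phone, 150 by 72 by 9 mm, lying flat.
- flux_jar: Bystander: jar with a yellow cap, 60 mm wide, 50 mm tall.
- cleaner: Bystander: bottle with a red cap, 56 mm wide, 125 mm tall.
- screwdriver: Bystander: screwdriver with a red handle, 170 mm long, lying flat.
- screw_tray: Bystander: grey tray with compartments, 100 by 140 by 28 mm.
- spool: Bystander: blue spool of wire, 64 mm wide, 50 mm tall, standing.
There are look-alikes about, which are no part of the job. Of the things that look like the carrier, the largest one is meant.

How it is judged:
On the way, in this order (a step that is already met when the one before it is completed fails the run):
1. the carrier stands on the heating square, centred within 12 mm and square within 10 degrees (horizontal distance between carrier and hot_zone below 0.012 m and angle between the x axis of carrier and the x axis of hot_zone, either way round below 0.17 rad and z of carrier in the frame of hot_zone below 0.004 m and angle between carrier's own z axis and vertical below 0.06 rad), for 0.2 s.
2. the knob's pointer points at the green mark (x of knob_pointer in the frame of heat_mark above 0.02 m and y of knob_pointer in the frame of heat_mark between -0.0045 and 0.0045 m), for 0.2 s.
At the end, for the whole second after the job is handed in: The carrier rests flat on the heating square, its centre within 12 mm of the square's and its sides within about 10 degrees of parallel, and the knob's pointer is within 4.5 mm (about 7.6 degrees) of the green mark's middle line; both at rest (all of step 1 and all of step 2 and linear speed of carrier below 0.02 m/s and velocity of joint heat_knob between -0.1 and 0.1 rad/s); the robot touches nothing.
It fails at once if the carrier is lifted more than 8 mm off the preheater, or tipped more than 11 degrees (z of carrier in the frame of station above 0.053 m or angle between carrier's own z axis and vertical above 0.2 rad).
It fails at once if another thing on the bench is pushed more than 30 mm from its place (distance of any of phone, flux_jar, cleaner, screwdriver, screw_tray, spool from where it was at the start of the episode above 0.03 m).
It also fails if it takes over 72 s, if anything falls off the work surface, if the arm or the gripper's body presses on something with over 40 N, if the wrist force passes 120 N, or if a joint passes its speed limit or range.

## Robot

A 6-joint arm with a two-finger parallel gripper is mounted at the origin on the work surface. World frame = base frame: x ahead of the robot, y to its left, z up, the work surface at z = 0. Lengths are in m, angles in rad, forces in N, time in s.
With the tool pointing down it reaches from about 0.35 to 0.975 m from the base axis. Payload 4.9 kg.
Tool frame: the origin (TCP) lies at the very end of the fingers, on their centre line; the grasp point (between the pads) lies 19 mm behind it; z points along the fingers, y is the line along which they close (so a half turn about z gives the same grasp; the last joint's range is limited). The gripper opens to 85 mm and grips with 20 to 120 N. Pads are 22 mm wide; open, the fingers measure 114 mm over their backs; the gripper's body (76 mm by 85 mm) begins 54 mm behind the grasp point. The pads swing forward as they close: fully open they stand 13 mm farther back than shut.
Start: joints at [1.093, 0.053, 1.613, -0, 1.476, -0.119], TCP at [0.219, 0.585, 0.195] pointing down, gripper open.
Joint ranges: [-3.01, 3.01], [-1.01, 2.22], [0.06, 2.58], [-1.02, 4.17], [0.09, 2.62], [-3.14, 3.14]. Speed limits (rad/s): [2.57, 2.57, 3.14, 3.14, 3.14, 3.14].

## Interface

Orientations are given as a unit quaternion [w, x, y, z].
In Python, from plant import state, optics, ticket, nets gives the robot as it stands. The module is installed in compiled form; this text tells all that it offers.
- The arm moves only by the shell command python3 -m inch 'ROWS' [OPENING]. ROWS is JSON, a list of rows, each an object of numbers: "dx", "dy", "dz": the shift along the tool's x, y, z as a fraction of full scale; "rx", "ry", "rz": the turn, a rotation vector about the tool's x, y, z as a fraction of full scale. In form: [{"dx": .., "dy": .., "dz": .., "rx": .., "ry": .., "rz": ..}, ...]. A call has 1 to 5 rows; each row is the pose to reach, as a shift and turn from the pose commanded when the call began, along the tool's axes at that moment; what a row does not reach only later rows make up. Full scale, the value 1, is 0.8 m for a shift and 1.5 rad for a turn. A row lasts 1/10 s, in which the tool goes at most 50 mm and 8.59 degrees, less where a joint would pass 70% of its speed; a pose out of reach is approached as far as the arm can. A call with a number of a shift or a turn outside -1 to 1 is refused whole. A call with a gripper value outside its range is refused whole. OPENING is the opening, from -1 (shut) to 1 (fully open), set as the call begins (- or left out, the last holds). The fingers move at their own pace and stop on an object; the grip force is fixed at half the most. Time passes only in rows, so rows that repeat a pose let the fingers close. It gives the time, the measured TCP pose, the force, the opening and the grip force at its end, in the units of the state.
- state(): the state, without advancing time (a new reading comes with each control period).
- optics.grab_frame(name): name is "scene" or "top" or "wrist"; returns the picture (384x512x3 uint8, red, green, blue); there is no depth.
- optics.camera_info(name): a dict with "fx", "fy", "cx", "cy" (pixels), "R" (3x3) and "t" (3): a world point X has camera coordinates R X + t. Camera axes: x right, y down, z forward; pixel columns grow to the right and rows downward; lengths in m; the calibration is good to about 2 mm. The wrist camera is an equidistant fisheye: a pixel r from the principal point sees the ray r / f radians off the axis. A picture is of the moment at which its call begins: read the wrist's pose just before it. camera_info takes no time and is no camera call; for the wrist camera it gives the pose at the moment of the call.
- ticket.job_done(): hands the job in; it is judged then, once.
Trained networks look in the newest picture that a camera, given by its name, has taken for a name from the list of things; names that differ only in an ending like _2 or _b are one class to them, and where a whole thing is asked for, a point or a joint stands for the part that bears it (a point fixed in the world has none). Each returns a list of dicts, best first, with "confidence" (0 to 1); they miss things now and then, are a little off and sometimes report something else, mostly with a low value. They report only what shows in the picture. A call takes as long as a camera call. They do not tell look-alikes from the thing itself.
- nets.boxes_of(camera, name): "bbox" ([centre column, centre row, width, height] in pixels, round what is visible of it).
- nets.outline_of(camera, name): "pixels" (384x512 bool, what is visible of it) and "bbox" ([centre column, centre row, width, height] in pixels, round what is visible of it).
The state is a dict: "time": time; "joint_pos": joint angles; "joint_vel": joint speeds; "joint_efforts": joint torques, N m; "tool_pos": TCP position; "tool_rot": TCP orientation; "contact_force": force on the tool from outside, world axes, zero at the start; "ft_torque": the same for the moment, N m; "gripper_width": opening from 0.0 (shut) to 1.0 (fully open); "grasp_force": force on a finger pad.
Only numpy, scipy, OpenCV 4.12 (cv2) and the standard library are available. Lean on these libraries where they do the work, as an engineer would, in place of code of your own. Each camera call takes 0.05 s, during which the arm holds its last target. There are 200 camera calls.

## Working session

There is one attempt and no reset: what is moved stays moved. The work goes in short steps, Python scripts to look and compute and a shell command to move; the robot and the scene stay as the last step left them, time stands still between calls to the robot, and variables do not carry over. Pictures are saved under pics/ and viewed, at most 10 in all, crops included, and the job is handed in when it is done.

```bash
mkdir -p pics; python3 - <<'E'
from plant import state, optics, nets
import cv2, numpy as np
s=state(); print(s['time'],s['tool_pos'],s['tool_rot'],s['gripper_width'])
ims=[]
for n in ("top","scene"):
    im=optics.grab_frame(n); cv2.imwrite(f'pics/{n}0.png',im[...,::-1])
    c=optics.camera_info(n); print(n,{k:np.round(v,4).tolist() for k,v in c.items()})
    for o in ("carrier","hot_zone","cool_zone","heat_knob","heat_mark","station"):
        print(o,[(np.round(d['bbox'],1).tolist(),round(d['confidence'],2)) for d in nets.boxes_of(n,o)])
E
```

```text
0.0 [0.21912815 0.58459437 0.19355527] [-3.07876468e-04  1.78434358e-01  9.83951287e-01 -9.74488258e-04] 0.9977084861814256
top {'fx': 453.4518, 'fy': 453.4518, 'cx': 249.8184, 'cy': 188.0205, 'R': [[0.0067, -0.9999, -0.0089], [-0.9936, -0.0056, -0.1129], [0.1128, 0.0096, -0.9936]], 't': [0.0187, 0.5555, 1.4748]}
carrier [([206.4, 261.8, 22.7, 25.8], 0.87), ([201.8, 191.5, 32.6, 30.8], 0.72), ([141.9, 152.2, 23.9, 23.7], 0.72)]
hot_zone [([249.4, 183.2, 39.2, 50.7], 0.76)]
cool_zone [([203.1, 188.3, 44.4, 46.0], 0.57)]
heat_knob [([292.5, 174.9, 18.2, 16.2], 0.55)]
heat_mark [([249.3, 182.3, 40.2, 53.0], 0.29)]
station [([241.4, 182.3, 150.7, 77.5], 0.75)]
scene {'fx': 429.4358, 'fy': 429.4358, 'cx': 256.5314, 'cy': 192.7391, 'R': [[0.676, 0.7369, -0.0036], [0.6296, -0.5801, -0.5168], [-0.3829, 0.3472, -0.8561]], 't': [-0.3719, -0.286, 1.3695]}
carrier [([247.1, 133.1, 26.5, 23.8], 0.93), ([303.6, 163.6, 52.5, 39.1], 0.56)]
hot_zone [([271.1, 212.5, 73.1, 58.0], 0.96), ([270.8, 216.1, 151.1, 162.2], 0.29)]
cool_zone [([304.6, 168.2, 66.3, 56.5], 0.93)]
heat_knob [([240.6, 247.1, 25.9, 28.4], 0.95)]
heat_mark [([239.1, 247.2, 28.1, 23.3], 0.75)]
station []
```

View pics/top0.png

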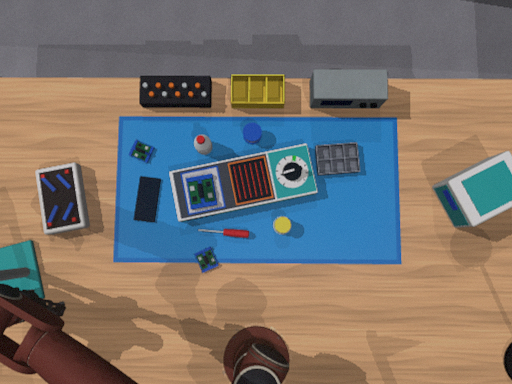

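View pics/scene0.png

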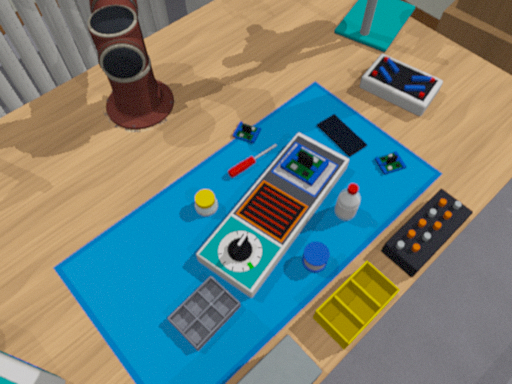

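The top view shows the station from (170,185) to (318,170). The carrier is on the silver square at (202,191), the hot square is at (250,181), and the knob is at (292,172) with its pointer towards image left. The small boards at (142,151) and (207,260) are decoys. In the scene view the green mark is near (250,265). Next I'll fit the station pose.

```bash
cat > h.py <<'E'
from plant import state, optics, nets
import cv2, numpy as np
from scipy.spatial.transform import Rotation as Ro
def ray(cam,p,c=None):
    c=c or optics.camera_info(cam); R=np.array(c['R']);t=np.array(c['t'])
    u=np.atleast_2d(p).astype(float); a=(u[:,0]-c['cx'])/c['fx']; b=(u[:,1]-c['cy'])/c['fy']
    if cam=='wrist':
        r=np.hypot(a,b)+1e-12; d=np.c_[a/r*np.sin(r),b/r*np.sin(r),np.cos(r)]
    else: d=np.c_[a,b,np.ones_like(a)]
    return -R.T@t, d@R
def plane(cam,p,z,c=None):
    o,d=ray(cam,p,c); return (o+d*((z-o[2])/d[:,2])[:,None])[:,:2]
def rect(cam,mask,z,c=None):
    """largest blob -> world min-area rect on plane z: centre, sides, yaw deg"""
    cs,_=cv2.findContours(mask.astype(np.uint8),cv2.RETR_EXTERNAL,cv2.CHAIN_APPROX_NONE)
    k=max(cs,key=cv2.contourArea)[:,0]
    w=plane(cam,k,z,c); r=cv2.minAreaRect((w*1000).astype(np.float32)); return np.round(r[0],1),np.round(r[1],1),round(r[2],1)
def tool():
    s=state(); q=s['tool_rot']; return s, np.array(s['tool_pos']), Ro.from_quat([q[1],q[2],q[3],q[0]])
def go(pos,yaw_y):
    """rows values to bring TCP to pos, pointing down, tool y along world heading yaw_y (deg, mod 180)"""
    s,p,R=tool(); best=None
    for k in (0,180):
        a=np.deg2rad(yaw_y+k); y=np.array([np.cos(a),np.sin(a),0]); z=np.array([0,0,-1.]); x=np.cross(y,z)
        v=(R.inv()*Ro.from_matrix(np.c_[x,y,z])).as_rotvec()
        if best is None or np.linalg.norm(v)<np.linalg.norm(best): best=v
    d=R.inv().apply(np.array(pos)-p)
    print('t',round(s['time'],2),'tcp',p.round(4),'d',(d/0.8).round(4),'r',(best/1.5).round(4), 'j6',round(s['joint_pos'][5],2))
E
python3 - <<'E'
from h import *
for n in ("top","scene"):
    im=optics.grab_frame(n)
    for o,z in (("hot_zone",.045),("cool_zone",.045),("carrier",.055),("heat_knob",.057),("heat_mark",.045),("station",.045),("cleaner",.1),("spool",.05),("flux_jar",.05)):
        for d in nets.outline_of(n,o)[:3]:
            print(n,o,round(d['confidence'],2),np.round(d['bbox'][:2]),*rect(n,d['pixels'],z))
E
```

```text
top hot_zone 0.98 [248. 181.] [580.2  21.7] [142.4 124.5] 12.9
top cool_zone 0.96 [202. 190.] [546.1 178.7] [144.  127.6] 12.0
top carrier 0.78 [200. 192.] [540.2 183.2] [105.8  91.6] 10.7
top carrier 0.68 [140. 153.] [672.7 384.2] [71.2 56.7] 67.0
top carrier 0.56 [205. 261.] [320.4 162. ] [69.2 57.3] 27.6
top heat_knob 0.71 [291. 173.] [ 607.7 -112.7] [49.7 59.1] 0.3
top station 0.7 [250. 134.] [737.1  16. ] [71.5 60.2] 0.3
top station 0.55 [243. 182.] [572.6  46.2] [175.7 468.3] 11.6
top station 0.48 [148. 201.] [514.9 361.4] [ 71.4 146.1] 83.3
top cleaner 0.74 [202. 145.] [687.3 174.3] [62.3 54.6] 0.9
top spool 0.65 [252. 132.] [735.9  16. ] [71.3 59.9] 0.3
top spool 0.51 [241. 184.] [571.1  46.4] [178.4 471.3] 12.1
top flux_jar 0.49 [284. 227.] [429.8 -81.8] [58.3 55.2] 0.1
scene hot_zone 0.8 [274. 210.] [582.1  23.9] [141.8 127. ] 12.1
scene cool_zone 0.91 [305. 169.] [548.5 179.6] [142.2 123.7] 12.6
scene cool_zone 0.46 [240. 248.] [ 607.9 -109.2] [64.9 60.9] 75.7
scene cool_zone 0.26 [343. 136.] [539.4 343.6] [ 76.6 148. ] 83.6
scene carrier 0.86 [247. 132.] [353.4 143.5] [69.9 61.4] 25.9
scene carrier 0.75 [304. 163.] [543.1 184.1] [108.2  97.7] 10.1
scene carrier 0.53 [205. 314.] [ 672.4 -272.4] [103.7 137.7] 4.9
scene heat_knob 0.77 [240. 248.] [ 613.9 -111.1] [65.3 59.9] 81.2
scene heat_knob 0.27 [347. 201.] [701.6 183.3] [ 57.3 115.9] 22.3
scene station 0.84 [271. 216.] [582.8  44.3] [177.2 479.8] 12.3
scene station 0.53 [306. 165.] [539.2 189.1] [111.5  96.2] 10.5
scene cleaner 0.72 [346. 200.] [713.7 159.1] [ 52.3 110.3] 19.6
scene spool 0.97 [313. 257.] [748.8  11.7] [63.1 82.9] 26.8
scene flux_jar 0.85 [207. 205.] [451.9 -87.2] [54.7 79.6] 51.6
```

```bash
python3 -c "
from h import *
go([.541,.184,.20],100.8)"
```

```text
t 1.7 tcp [0.2195 0.5852 0.1948] d [-0.5524 -0.3284 -0.0065] r [ 0.      0.     -0.3649] j6 -0.12
```

```bash
T='' ; python3 -m inch '[{"dx":-0.0552,"dy":-0.0328,"rz":-0.08},{"dx":-0.1105,"dy":-0.0657,"rz":-0.17},{"dx":-0.1657,"dy":-0.0985,"rz":-0.26},{"dx":-0.221,"dy":-0.1314,"rz":-0.3649},{"dx":-0.276,"dy":-0.164,"rz":-0.3649}]'; python3 -c "
from h import *
go([.541,.184,.20],100.8)"
```

```text
t 1.7 tcp [0.2195 0.5852 0.1948] d [-0.5524 -0.3284 -0.0065] r [ 0.      0.     -0.3649] j6 -0.12validation failed for argument at $[0]...
```

```bash
python3 -m inch '[{"dx":-0.0552,"dy":-0.0328,"dz":0,"rx":0,"ry":0,"rz":-0.08},{"dx":-0.1105,"dy":-0.0657,"dz":0,"rx":0,"ry":0,"rz":-0.17},{"dx":-0.1657,"dy":-0.0985,"dz":0,"rx":0,"ry":0,"rz":-0.26},{"dx":-0.221,"dy":-0.1314,"dz":0,"rx":0,"ry":0,"rz":-0.3649},{"dx":-0.276,"dy":-0.164,"dz":0,"rx":0,"ry":0,"rz":-0.3649}]'; python3 -c "
from h import *
go([.541,.184,.20],100.8)"
```

```text
time: 2.2
tool_pos: [0.3739, 0.3922, 0.195]
tool_rot: [0.0, -0.096, 0.995, 0.0]
contact_force: [0.8, -0.1, -0.2]
gripper_width: 1.002
grasp_force: 0.0
t 2.2 tcp [0.3739 0.3922 0.195 ] d [-0.1554 -0.2954 -0.0062] r [0.0003 0.0004 0.0024] j6 -1.09
```

```bash
python3 -m inch '[{"dx":-0.155,"dy":-0.295,"dz":0,"rx":0,"ry":0,"rz":0},{"dx":-0.155,"dy":-0.295,"dz":0,"rx":0,"ry":0,"rz":0},{"dx":-0.155,"dy":-0.295,"dz":0,"rx":0,"ry":0,"rz":0},{"dx":-0.155,"dy":-0.295,"dz":0,"rx":0,"ry":0,"rz":0},{"dx":-0.155,"dy":-0.295,"dz":0,"rx":0,"ry":0,"rz":0}]' >/dev/null; python3 -m inch '[{"dx":0,"dy":0,"dz":0,"rx":0,"ry":0,"rz":0},{"dx":0,"dy":0,"dz":0,"rx":0,"ry":0,"rz":0}]'; python3 - <<'E'
from h import *
go([.541,.184,.20],100.8)
c=optics.camera_info('wrist'); im=optics.grab_frame('wrist'); cv2.imwrite('pics/w1.png',im[...,::-1])
print(c['fx'],c['cx'],c['cy'], (-np.array(c['R']).T@c['t']).round(3))
for o,z in (("hot_zone",.045),("cool_zone",.045),("carrier",.055),("heat_knob",.057),("heat_mark",.045),("carrier_grip",.097)):
    for d in nets.outline_of('wrist',o)[:3]:
        print(o,round(d['confidence'],2),np.round(d['bbox'][:2]),*rect('wrist',d['pixels'],z,c))
E
```

```text
time: 2.9
tool_pos: [0.5292, 0.1972, 0.1947]
tool_rot: [-0.0, -0.093, 0.996, 0.0]
contact_force: [0.6, 0.4, 0.2]
gripper_width: 0.998
grasp_force: 0.0
t 2.9 tcp [0.5292 0.1972 0.1947] d [-0.0115 -0.0189 -0.0066] r [ 0.0003 -0.0003 -0.0016] j6 -1.53
297.3186396354542 257.4241971676176 190.8459334958415 [0.458 0.184 0.374]
hot_zone 0.92 [117. 181.] [581.6  22.7] [144.  129.2] 12.4
cool_zone 0.82 [237. 182.] [548.7 179.8] [142.8 126.8] 11.9
carrier 0.64 [343. 292.] [666.2 338.8] [19.9 10.2] 39.7
carrier 0.6 [268.  14.] [351.5 176.5] [36.4 53.2] 22.6
heat_knob 0.95 [ 24. 193.] [ 620.8 -122.8] [61.5 99.4] 43.7
heat_mark 0.36 [164. 178.] [575.3  43.3] [171.1 477. ] 12.0
carrier_grip 0.58 [269.  15.] [365.  177.4] [31.7 45.5] 24.0
carrier_grip 0.56 [243. 182.] [532.4 183. ] [94.9 78.4] 10.5
carrier_grip 0.44 [342. 292.] [637.8 318.4] [15.2  7.6] 53.8
```

View pics/w1.png

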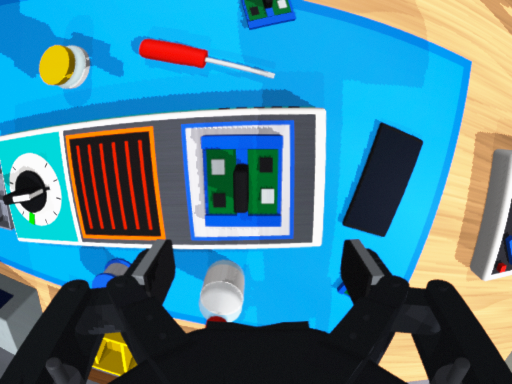

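The wrist view agrees with the estimates: carrier at (243,182) inside its square, grip at (241,188), hot square at (115,183). The pointer and green mark are visible near (32,215). The carrier is at about (0.543, 0.183) with yaw 10.5°, and the hot square at (0.5815, 0.0228) with yaw 12.3°.

```bash
python3 -m inch '[{"dx":-0.0145,"dy":-0.0195,"dz":0.05,"rx":0,"ry":0,"rz":-0.002},{"dx":-0.0145,"dy":-0.0195,"dz":0.05,"rx":0,"ry":0,"rz":-0.002},{"dx":-0.0145,"dy":-0.0195,"dz":0.05,"rx":0,"ry":0,"rz":-0.002}]'; python3 - <<'E'
from h import *
go([.543,.183,.065],100.5)
E
```

```text
time: 3.55
tool_pos: [0.542, 0.1851, 0.1539]
tool_rot: [-0.001, -0.096, 0.995, 0.0]
contact_force: [0.2, 0.9, 0.1]
gripper_width: 0.999
grasp_force: 0.0
t 3.55 tcp [0.542  0.1851 0.1539] d [-0.001  -0.0029  0.1111] r [ 0.0002 -0.0019  0.0056] j6 -1.56
```

```bash
python3 -m inch '[{"dx":-0.001,"dy":-0.003,"dz":0.05,"rx":0,"ry":-0.0015,"rz":0.005},{"dx":-0.001,"dy":-0.003,"dz":0.09,"rx":0,"ry":-0.0015,"rz":0.005},{"dx":-0.001,"dy":-0.003,"dz":0.111,"rx":0,"ry":-0.0015,"rz":0.005},{"dx":-0.001,"dy":-0.003,"dz":0.111,"rx":0,"ry":-0.0015,"rz":0.005},{"dx":-0.001,"dy":-0.003,"dz":0.111,"rx":0,"ry":-0.0015,"rz":0.005}]'; python3 - <<'E'
from h import *
go([.543,.183,.065],100.5)
im=optics.grab_frame('wrist'); cv2.imwrite('pics/w2.png',im[...,::-1])
E
```

```text
time: 4.05
tool_pos: [0.5453, 0.1831, 0.0677]
tool_rot: [0.002, -0.092, 0.996, 0.0]
contact_force: [-1.0, -0.4, 0.2]
gripper_width: 0.997
grasp_force: 0.0
t 4.05 tcp [0.5453 0.1831 0.0677] d [0.0029 0.0004 0.0034] r [0.0001 0.0029 0.0008] j6 -1.56
```

View pics/w2.png

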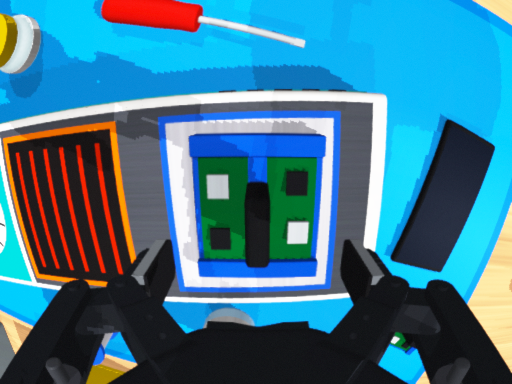

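```bash
python3 - <<'E'
from h import *
c=optics.camera_info('wrist'); s,p,R=tool()
def proj(X):
    v=np.array(c['R'])@X+c['t']; th=np.arctan2(np.hypot(v[0],v[1]),v[2]); f=c['fx']*th/np.hypot(v[0],v[1]); return (c['cx']+f*v[0],c['cy']+f*v[1])
print('tcp px',np.round(proj(p)), 'at .055', np.round(proj(np.r_[p[:2],.055])),'cam',(-np.array(c['R']).T@c['t']).round(3))
im=optics.grab_frame('wrist')
for d in nets.outline_of('wrist','carrier')[:2]: print(d['confidence'],d['bbox'],*rect('wrist',d['pixels'],.055,c))
print('plate corners at z.055', plane('wrist',[(193,156),(323,156),(201,262),(316,262)],.055,c).round(4).tolist())
print('jaw outer edges z.061', plane('wrist',[(190,137),(326,137),(199,275),(316,275)],.061,c).round(4).tolist())
print('grip top ends z.097', plane('wrist',[(257,183),(257,240)],.097,c).round(4).tolist())
E
```

```text
tcp px [257. 220.] at .055 [257. 212.] cam [0.473 0.17  0.247]
0.71 [402.1, 341.4, 21.9, 21.4] [658.9 355.4] [43.9 19.4] 60.4
0.67 [259.4, 203.6, 139.3, 145.1] [544.9 183.3] [108.8  91.1] 10.5
plate corners at z.055 [[0.5147, 0.1343], [0.4988, 0.2194], [0.5936, 0.1493], [0.5778, 0.2347]]
jaw outer edges z.061 [[0.5014, 0.1317], [0.4855, 0.217], [0.6016, 0.1496], [0.5856, 0.2358]]
grip top ends z.097 [[0.5139, 0.1775], [0.5465, 0.1836]]
```

```bash
python3 -m inch '[{"dx":0,"dy":0,"dz":0,"rx":0,"ry":0,"rz":0},{"dx":0,"dy":0,"dz":0,"rx":0,"ry":0,"rz":0},{"dx":0,"dy":0,"dz":0,"rx":0,"ry":0,"rz":0},{"dx":0,"dy":0,"dz":0,"rx":0,"ry":0,"rz":0},{"dx":0,"dy":0,"dz":0,"rx":0,"ry":0,"rz":0}]' -1;  python3 -m inch '[{"dx":0,"dy":0,"dz":0,"rx":0,"ry":0,"rz":0},{"dx":0,"dy":0,"dz":0,"rx":0,"ry":0,"rz":0},{"dx":0,"dy":0,"dz":0,"rx":0,"ry":0,"rz":0}]'; python3 - <<'E'
from h import *
s,p,R=tool()
# carrier centre now: from picture
c=optics.camera_info('wrist'); im=optics.grab_frame('wrist')
for o,z in (("carrier",.055),("hot_zone",.045),("cool_zone",.045)):
    for d in nets.outline_of('wrist',o)[:2]: print(o,d['confidence'],*rect('wrist',d['pixels'],z,c))
go([.5815,.0228,.0665],102.3)
E
```

```text
time: 4.7
tool_pos: [0.5443, 0.1826, 0.0659]
tool_rot: [0.001, -0.092, 0.996, 0.0]
contact_force: [0.4, 0.4, -0.7]
gripper_width: 0.141
grasp_force: 0.0
time: 5.0
tool_pos: [0.5443, 0.1826, 0.0659]
tool_rot: [0.001, -0.092, 0.996, 0.0]
contact_force: [0.6, -0.3, 1.0]
gripper_width: 0.001
grasp_force: 0.0
carrier 0.87 [543.5 183.2] [106.5  90.4] 10.8
carrier 0.32 [674.7  35.6] [13.  49.7] 41.7
hot_zone 0.74 [582.4  22. ] [144.  129.5] 12.0
cool_zone 0.87 [537.4 177.1] [120.9 127.3] 12.0
t 5.2 tcp [0.5444 0.1826 0.066 ] d [-0.0091 -0.2049 -0.0006] r [-0.      0.0014 -0.0204] j6 -1.56
```

```bash
python3 - <<'E'
from h import *
im=optics.grab_frame('wrist'); print(optics.camera_info('wrist')['R'])
cv2.imwrite('pics/w3.png',im[...,::-1])
E
```

```text
[[-1.82840569e-01  9.83142370e-01  6.38187129e-04]
 [ 9.41922519e-01  1.74988615e-01  2.86637319e-01]
 [ 2.81693618e-01  5.30100535e-02 -9.58038955e-01]]
```

View pics/w3.png

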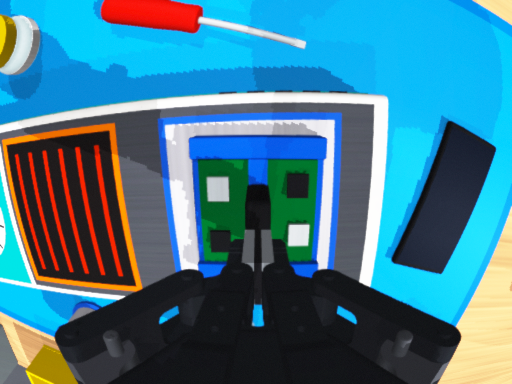

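```bash
python3 - <<'E'
from h import *
w=optics.grab_frame('wrist')[120:320,160:360]; s=optics.grab_frame('scene')[90:240,210:360]; t=optics.grab_frame('top')[120:240,150:270]
f=lambda a:cv2.resize(a,(400,400),interpolation=cv2.INTER_CUBIC)
g=cv2.resize(w,(400,400),interpolation=cv2.INTER_CUBIC)
cv2.imwrite('pics/z4.png',np.hstack([g,f(s)])[...,::-1])
print(state()['gripper_width'],state()['grasp_force'])
E
```

```text
-0.0026052752573778068 0.0
```

View pics/z4.png

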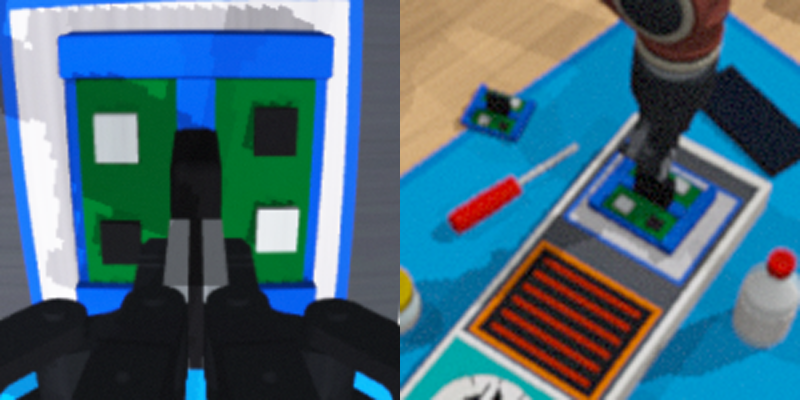

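```bash
python3 - <<'E'
from h import *
c=optics.camera_info('wrist'); s,p,R=tool()
def proj(X):
    v=np.array(c['R'])@X+c['t']; th=np.arctan2(np.hypot(v[0],v[1]),v[2]); f=c['fx']*th/np.hypot(v[0],v[1]); return np.round((c['cx']+f*v[0],c['cy']+f*v[1]),1)
ux=np.array([np.cos(.187),np.sin(.187)])
for dx in (-.022,.022):
    for z in (.055,.07,.085,.097): print('grip',dx,z,proj(np.r_[np.array([.5445,.1833])+dx*ux,z]))
for dx in (-.011,.011):
    for b in (0,-.019,-.03,-.04): print('finger',dx,b,proj(p+R.apply([dx,0,b])), (p+R.apply([dx,0,b])).round(3))
E
```

```text
grip -0.022 0.055 [257.5 183. ]
grip -0.022 0.07 [257.5 189.3]
grip -0.022 0.085 [257.6 196.8]
grip -0.022 0.097 [257.6 203.8]
grip 0.022 0.055 [257.7 242.7]
grip 0.022 0.07 [257.7 252.7]
grip 0.022 0.085 [257.8 264.2]
grip 0.022 0.097 [257.8 274.6]
finger -0.011 0 [256.7 235.1] [0.555 0.185 0.066]
finger -0.011 -0.019 [256.7 248.3] [0.555 0.185 0.085]
finger -0.011 -0.03 [256.6 257.2] [0.555 0.185 0.096]
finger -0.011 -0.04 [256.6 266.1] [0.555 0.185 0.106]
finger 0.011 0 [256.7 203.8] [0.534 0.181 0.066]
finger 0.011 -0.019 [256.6 214.5] [0.534 0.181 0.085]
finger 0.011 -0.03 [256.6 221.8] [0.533 0.181 0.096]
finger 0.011 -0.04 [256.5 229.2] [0.533 0.181 0.106]
```

```bash
python3 - <<'E'
from h import *
c=optics.camera_info('scene'); s,p,R=tool()
def proj(X):
    v=np.array(c['R'])@X+c['t']; q=np.array([c['cx']+c['fx']*v[0]/v[2],c['cy']+c['fy']*v[1]/v[2]]); return np.round((q-[210,90])*400/150+[400,0])
for b in (0,-.02,-.04,-.06,-.08): print('tcp',b,proj(p+R.apply([0,0,b])))
ux=np.array([np.cos(.187),np.sin(.187)])
for dx in (-.022,0,.022): print('grip top/base',dx,proj(np.r_[np.array([.5445,.1833])+dx*ux,.097]),proj(np.r_[np.array([.5445,.1833])+dx*ux,.055]))
im=optics.grab_frame('scene')[115:180,270:345]
cv2.imwrite('pics/z5.png',cv2.resize(im,(750,650)[:2] if 0 else (690,598),interpolation=cv2.INTER_CUBIC)[...,::-1])
E
```

```text
tcp 0 [652. 192.]
tcp -0.02 [654. 181.]
tcp -0.04 [656. 169.]
tcp -0.06 [658. 157.]
tcp -0.08 [659. 144.]
grip top/base -0.022 [637. 163.] [634. 188.]
grip top/base 0 [655. 174.] [652. 198.]
grip top/base 0.022 [674. 185.] [670. 209.]
```

View pics/z5.png

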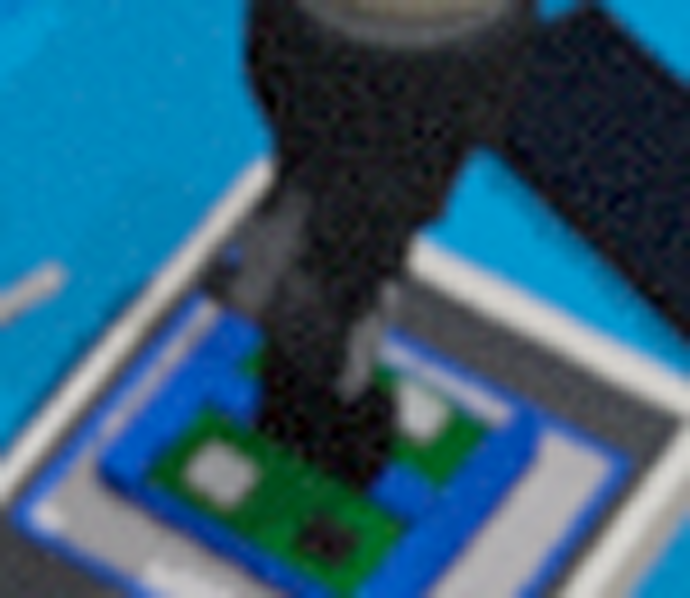

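The gripper shut on nothing. Both views show the shut pads' ends just above the grip top, about 30 mm higher than the reported TCP. I'll reopen and go down in small steps, watching the force.

```bash
python3 -m inch '[{"dx":0,"dy":0,"dz":0,"rx":0,"ry":0,"rz":0},{"dx":0,"dy":0,"dz":0,"rx":0,"ry":0,"rz":0},{"dx":0,"dy":0,"dz":0,"rx":0,"ry":0,"rz":0},{"dx":0,"dy":0,"dz":0,"rx":0,"ry":0,"rz":0},{"dx":0,"dy":0,"dz":0,"rx":0,"ry":0,"rz":0}]' 1 | tail -2;  python3 -m inch '[{"dx":0,"dy":0,"dz":0,"rx":0,"ry":0,"rz":0},{"dx":0,"dy":0,"dz":0.005,"rx":0,"ry":0,"rz":0},{"dx":0,"dy":0,"dz":0.01,"rx":0,"ry":0,"rz":0},{"dx":0,"dy":0,"dz":0.01,"rx":0,"ry":0,"rz":0}]'
```

```text
gripper_width: 0.846
grasp_force: 0.0
time: 6.35
tool_pos: [0.5436, 0.1825, 0.0569]
tool_rot: [0.0, -0.092, 0.996, -0.0]
contact_force: [-0.1, 0.0, -0.4]
gripper_width: 1.001
grasp_force: 0.0
```

```bash
python3 -m inch '[{"dx":0,"dy":0,"dz":0.006,"rx":0,"ry":0,"rz":0},{"dx":0,"dy":0,"dz":0.01,"rx":0,"ry":0,"rz":0},{"dx":0,"dy":0,"dz":0.01,"rx":0,"ry":0,"rz":0}]'; python3 - <<'E'
from h import *
im=optics.grab_frame('wrist')
cv2.imwrite('pics/w6.png',im[...,::-1])
E
```

```text
time: 6.65
tool_pos: [0.5438, 0.1825, 0.0491]
tool_rot: [0.0, -0.092, 0.996, 0.0]
contact_force: [0.3, 0.7, -0.7]
gripper_width: 0.998
grasp_force: 0.0
```

View pics/w6.png

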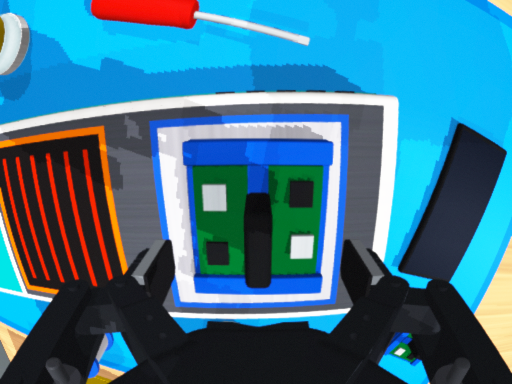

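```bash
python3 -m inch '[{"dx":0,"dy":0,"dz":0.006,"rx":0,"ry":0,"rz":0},{"dx":0,"dy":0,"dz":0.012,"rx":0,"ry":0,"rz":0},{"dx":0,"dy":0,"dz":0.014,"rx":0,"ry":0,"rz":0}]' | sed -n '2p;4p'; python3 -m inch '[{"dx":0,"dy":0,"dz":0,"rx":0,"ry":0,"rz":0},{"dx":0,"dy":0,"dz":0,"rx":0,"ry":0,"rz":0},{"dx":0,"dy":0,"dz":0,"rx":0,"ry":0,"rz":0},{"dx":0,"dy":0,"dz":0,"rx":0,"ry":0,"rz":0},{"dx":0,"dy":0,"dz":0,"rx":0,"ry":0,"rz":0}]' -0.5;python3 -m inch '[{"dx":0,"dy":0,"dz":0,"rx":0,"ry":0,"rz":0},{"dx":0,"dy":0,"dz":0,"rx":0,"ry":0,"rz":0},{"dx":0,"dy":0,"dz":0,"rx":0,"ry":0,"rz":0}]' -1
```

```text
tool_pos: [0.5439, 0.1825, 0.0379]
contact_force: [-0.1, 0.5, -0.9]
time: 7.5
tool_pos: [0.5446, 0.1827, 0.039]
tool_rot: [0.001, -0.092, 0.996, 0.0]
contact_force: [0.1, 0.3, 0.1]
gripper_width: 0.249
grasp_force: 0.0
time: 7.8
tool_pos: [0.5446, 0.1828, 0.0391]
tool_rot: [0.001, -0.092, 0.996, 0.0]
contact_force: [-1.4, -0.4, 2.6]
gripper_width: 0.146
grasp_force: 62.2
```

```bash
python3 - <<'E'
from h import *
go([.5816,.0226,.0391],102.2)
E
```

```text
t 7.8 tcp [0.5446 0.1828 0.0391] d [-0.0088 -0.2053  0.    ] r [ 0.0001  0.0018 -0.0193] j6 -1.56
```

```bash
python3 -m inch '[{"dx":-0.001,"dy":-0.025,"dz":0,"rx":0,"ry":0,"rz":-0.002},{"dx":-0.002,"dy":-0.05,"dz":0,"rx":0,"ry":0,"rz":-0.004},{"dx":-0.003,"dy":-0.075,"dz":0,"rx":0,"ry":0,"rz":-0.007},{"dx":-0.0042,"dy":-0.1,"dz":0,"rx":0,"ry":0,"rz":-0.009},{"dx":-0.0053,"dy":-0.125,"dz":0,"rx":0,"ry":0,"rz":-0.012}]'; python3 -m inch '[{"dx":-0.001,"dy":-0.025,"dz":0,"rx":0,"ry":0,"rz":-0.002},{"dx":-0.0022,"dy":-0.05,"dz":0,"rx":0,"ry":0,"rz":-0.004},{"dx":-0.0033,"dy":-0.07,"dz":0,"rx":0,"ry":0,"rz":-0.007},{"dx":-0.0035,"dy":-0.08,"dz":0,"rx":0,"ry":0,"rz":-0.007},{"dx":-0.0035,"dy":-0.08,"dz":0,"rx":0,"ry":0,"rz":-0.007}]'; python3 - <<'E'
from h import *
go([.5816,.0226,.0391],102.2)
for n in('wrist','scene'):
    c=optics.camera_info(n); im=optics.grab_frame(n)
    for o,z in (("carrier",.055),("hot_zone",.045)):
        for d in nets.outline_of(n,o)[:2]: print(n,o,d['confidence'],*rect(n,d['pixels'],z,c))
    cv2.imwrite(f'pics/{n}7.png',im[...,::-1])
E
```

```text
time: 8.3
tool_pos: [0.5671, 0.0856, 0.0391]
tool_rot: [0.001, -0.101, 0.995, 0.001]
contact_force: [-0.8, 3.6, 3.3]
gripper_width: 0.149
grasp_force: 62.3
time: 8.8
tool_pos: [0.5831, 0.0217, 0.0391]
tool_rot: [0.002, -0.106, 0.994, -0.001]
contact_force: [0.8, -3.2, 2.9]
gripper_width: 0.148
grasp_force: 62.2
t 8.8 tcp [0.5831 0.0217 0.0391] d [0.0016 0.0014 0.    ] r [-0.0012  0.0019 -0.0009] j6 -1.87
wrist carrier 0.87 [655.7 298.3] [71.3 33.7] 44.3
wrist carrier 0.59 [582.9  22.7] [109.4  90.9] 12.7
wrist hot_zone 0.67 [567.8  20.1] [112.9 127.2] 12.0
scene carrier 0.88 [582.2  19.5] [110.4  91.6] 16.4
scene carrier 0.81 [699.  361.1] [71.2 59. ] 66.7
scene hot_zone 0.67 [581.8  24.3] [144.9 129.6] 12.9
scene hot_zone 0.6 [747.6  11.7] [63.5 81.5] 25.8
```

```bash
python3 -m inch '[{"dx":0,"dy":0,"dz":0,"rx":0,"ry":0,"rz":0},{"dx":0,"dy":0,"dz":0,"rx":0,"ry":0,"rz":0},{"dx":0,"dy":0,"dz":0,"rx":0,"ry":0,"rz":0},{"dx":0,"dy":0,"dz":0,"rx":0,"ry":0,"rz":0},{"dx":0,"dy":0,"dz":0,"rx":0,"ry":0,"rz":0}]' 1 | tail -2; python3 -m inch '[{"dx":0,"dy":0,"dz":0,"rx":0,"ry":0,"rz":0},{"dx":0,"dy":0,"dz":-0.04,"rx":0,"ry":0,"rz":0},{"dx":0,"dy":0,"dz":-0.09,"rx":0,"ry":0,"rz":0},{"dx":0,"dy":0,"dz":-0.13,"rx":0,"ry":0,"rz":0}]';  python3 - <<'E'
from h import *
go([.6118,-.1172,.16],102.2)
E
```

```text
gripper_width: 0.974
grasp_force: 0.0
time: 10.0
tool_pos: [0.5825, 0.0229, 0.1447]
tool_rot: [0.002, -0.106, 0.994, 0.0]
contact_force: [0.9, -0.2, 0.0]
gripper_width: 0.999
grasp_force: 0.0
t 10.0 tcp [0.5825 0.0229 0.1447] d [ 0.0011 -0.1789 -0.019 ] r [-0.0002  0.0021 -0.0003] j6 -1.87
```

```bash
python3 -m inch '[{"dx":0.001,"dy":-0.06,"dz":-0.02,"rx":0,"ry":0,"rz":0},{"dx":0.001,"dy":-0.12,"dz":-0.02,"rx":0,"ry":0,"rz":0},{"dx":0.001,"dy":-0.179,"dz":-0.02,"rx":0,"ry":0,"rz":0},{"dx":0.001,"dy":-0.179,"dz":-0.02,"rx":0,"ry":0,"rz":0},{"dx":0.001,"dy":-0.179,"dz":-0.02,"rx":0,"ry":0,"rz":0}]' | sed -n 2p; python3 - <<'E'
from h import *
n='wrist'
c=optics.camera_info(n); im=optics.grab_frame(n)
for o,z in (("carrier",.055),("hot_zone",.045),("heat_knob",.057),("heat_knob",.087),("heat_mark",.045),("knob_pointer",.087)):
    for d in nets.outline_of(n,o)[:2]: print(n,o,round(d['confidence'],2),np.round(d['bbox']),*rect(n,d['pixels'],z,c))
cv2.imwrite(f'pics/{n}8.png',im[...,::-1])
# green mark & white scale on the panel
hsv=cv2.cvtColor(im,cv2.COLOR_RGB2HSV)
import json; np.savez('w8.npz',im=im,**{k:np.array(v) for k,v in c.items()})
ctr=np.array([.6118,-.1172])
H,W=im.shape[:2]; g=np.stack(np.meshgrid(np.arange(W),np.arange(H)),-1).reshape(-1,2)
w=plane(n,g,.045,c).reshape(H,W,2); rr=np.linalg.norm(w-ctr,axis=-1)
green=(hsv[...,0]>45)&(hsv[...,0]<75)&(hsv[...,1]>120)&(rr<.075)
nn,l,st,ce=cv2.connectedComponentsWithStats(green.astype(np.uint8))
for i in range(1,nn):
    if st[i,4]>15: print('green',st[i],ce[i].round(1),plane(n,ce[i],.045,c).round(4),*rect(n,l==i,.045,c))
white=(hsv[...,1]<50)&(hsv[...,2]>150)&(rr<.075)
nn,l,st,ce=cv2.connectedComponentsWithStats(white.astype(np.uint8))
for i in range(1,nn):
    if st[i,4]>30: print('white',st[i],*rect(n,l==i,.045,c))
E
```

```text
tool_pos: [0.6115, -0.118, 0.1585]
wrist carrier 0.96 [390. 179.  87. 100.] [582.2  23.8] [107.4  94.7] 12.2
wrist carrier 0.9 [493.  21.  37.  43.] [352.3 126.4] [61.6 66.2] 25.4
wrist hot_zone 0.96 [388. 174. 110. 128.] [582.5  24. ] [144.1 127.9] 12.3
wrist hot_zone 0.51 [264. 181.  72.  61.] [ 615.3 -113.7] [64.8 68.4] 53.9
wrist heat_knob 0.9 [263. 180.  73.  58.] [ 612.1 -114.2] [61.3 63.9] 55.8
wrist heat_knob 0.64 [394. 180.  82. 102.] [581.7  22.3] [107.2  93.7] 11.9
wrist heat_knob 0.9 [263. 180.  73.  58.] [ 604.4 -116.2] [54.8 57.1] 55.8
wrist heat_knob 0.64 [394. 180.  82. 102.] [577.3   5.7] [95.7 83.6] 11.9
wrist heat_mark 0.53 [242. 216.  14.  13.] [ 656.9 -121.1] [ 9.8 17.3] 79.9
wrist knob_pointer 0.96 [266. 181.  69.  63.] [ 604.5 -116.4] [54.5 56.2] 57.6
green [238 210  15  17 161] [245.1 218.1] [[ 0.6575 -0.1208]] [ 657.4 -120.9] [11.2 17.7] 82.2
white [ 209  125  105  102 5370] [ 610.9 -113.7] [106.6 107.1] 12.0
white [193 139   6  76 184] [ 624.9 -179.8] [79.9  2.9] 12.0
white [324 154   7  48 165] [596.7 -46.4] [50.2  5.1] 12.4
```

View pics/wrist8.png

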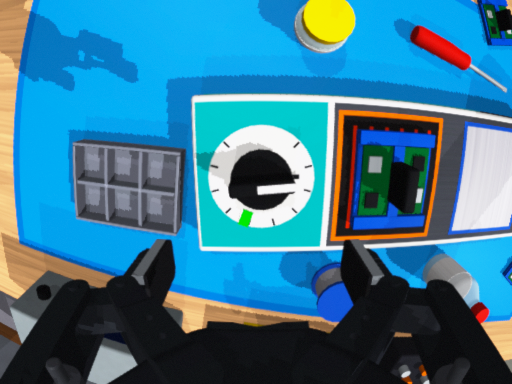

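The carrier is centred on the hot square: (0.582, 0.024) against (0.5825, 0.024). On the knob, the dial is centred at (262,177) px, the green mark is at (245,218), and the white line runs from (258,190) to (297,188) towards image right.

```bash
python3 - <<'E'
from h import *
d=np.load('w8.npz'); im=d['im']; c={k:(d[k] if k in'Rt' else float(d[k])) for k in('fx','fy','cx','cy','R','t')}
hsv=cv2.cvtColor(im,cv2.COLOR_RGB2HSV); K=np.array([.6112,-.1139])
H,W=im.shape[:2]; g=np.stack(np.meshgrid(np.arange(W),np.arange(H)),-1).reshape(-1,2)
w=plane('wrist',g,.087,c).reshape(H,W,2); rr=np.linalg.norm(w-K,axis=-1)
m=((hsv[...,1]<70)&(hsv[...,2]>140)&(rr<.031))
nn,l,st,ce=cv2.connectedComponentsWithStats(m.astype(np.uint8))
for i in range(1,nn):
    if st[i,4]>20:
        p=w[l==i]; print(st[i],rect('wrist',l==i,.087,c)); vx,vy,x0,y0=cv2.fitLine(p.astype(np.float32),cv2.DIST_L2,0,.001,.001).ravel(); print(np.rad2deg(np.arctan2(vy,vx)), (x0,y0), p.min(0),p.max(0))
M=np.array([.6574,-.1209]); v=M-K; print('mark ang',np.rad2deg(np.arctan2(v[1],v[0])))
print(im[185:195,255:316:4].mean(-1).astype(int))
E
```

```text
[ 227  174   70   49 1141] (array([ 620.6, -112.5]), array([42.8, 61.5]), 7.5)
-66.37989 (np.float32(0.62165546), np.float32(-0.10618997)) [ 0.59569838 -0.14476936] [ 0.64199452 -0.08311221]
mark ang -8.6156481841641
[[ 23  54  84 119 166 224 230 236 246 247 247 247 248 247 248 135]
 [ 26 167 226 231 237 246 247 247 247 248 247 248 248 248 247 135]
 [ 26 237 247 247 247 248 248 248 247 248 246 247 247 248 247 136]
 [ 26 247 248 248 248 248 248 247 247 248 247 248 239 245 246 135]
 [ 26 248 247 248 247 248 248 248 248 248 248 248 225 194 241 134]
 [ 27 248 248 248 247 248 247 248 247 246 246 248 224  88 224 135]
 [ 28 248 248 248 248 247 246 245 233 211 231 248 241 152 200 135]
 [ 26 248 247 246 245 232 211 183 146 105 227 248 247 235 191 135]
 [ 25 245 229 208 184 144 104  58  43  78 242 248 248 247 174 135]
 [ 25 184 138 101  60  42  33  20  33 214 247 248 248 248 157 135]]
```

```bash
python3 - <<'E'
from h import *
d=np.load('w8.npz'); c={k:(d[k] if k in'Rt' else float(d[k])) for k in('fx','fy','cx','cy','R','t')}
a,b=plane('wrist',[(259,190.1),(290,187.2)],.087,c); print(a,b); v=b-a; h=np.rad2deg(np.arctan2(v[1],v[0])); n=np.array([-v[1],v[0]])/np.linalg.norm(v)
K=np.array([.6112,-.1139]); print('pointer heading',h,'offset of K',(K-a)@n,'along',(K-a)@v/np.linalg.norm(v))
go([K[0],K[1],.12],h-90)
E
```

```text
[ 0.61216594 -0.11582178] [ 0.60387287 -0.08968089]
pointer heading 107.60136722933035 offset of K 0.0003395840834247292 along 0.002123904374771427
t 10.85 tcp [ 0.6116 -0.1161  0.1588] d [-0.      0.0028  0.0486] r [0.0011 0.0012 0.9851] j6 -2.09
```

```bash
python3 -m inch '[{"dx":0,"dy":0.003,"dz":0.03,"rx":0,"ry":0,"rz":0.98},{"dx":0,"dy":0.003,"dz":0.03,"rx":0,"ry":0,"rz":0.98},{"dx":0,"dy":0.003,"dz":0.03,"rx":0,"ry":0,"rz":0.98},{"dx":0,"dy":0.003,"dz":0.03,"rx":0,"ry":0,"rz":0.98},{"dx":0,"dy":0.003,"dz":0.03,"rx":0,"ry":0,"rz":0.98}]' >/dev/null; python3 - <<'E'
from h import *
go([.6112,-.1139,.12],17.6)
E
```

```text
t 11.35 tcp [ 0.6112 -0.1142  0.1348] d [0.0002 0.0003 0.0186] r [0.0013 0.0007 0.4807] j6 -1.33
```

```bash
python3 -m inch '[{"dx":0,"dy":0,"dz":0,"rx":0,"ry":0,"rz":0.46},{"dx":0,"dy":0,"dz":0,"rx":0,"ry":0,"rz":0.46},{"dx":0,"dy":0,"dz":0,"rx":0,"ry":0,"rz":0.46},{"dx":0,"dy":0,"dz":0,"rx":0,"ry":0,"rz":0.46},{"dx":0,"dy":0,"dz":0,"rx":0,"ry":0,"rz":0.46}]' >/dev/null;python3 -m inch '[{"dx":0,"dy":0,"dz":0,"rx":0,"ry":0,"rz":0},{"dx":0,"dy":0,"dz":0,"rx":0,"ry":0,"rz":0}]'; python3 - <<'E'
from h import *
n='wrist'; c=optics.camera_info(n); im=optics.grab_frame(n); hsv=cv2.cvtColor(im,cv2.COLOR_RGB2HSV)
cv2.imwrite('pics/w9.png',im[...,::-1])
green=((hsv[...,0]>45)&(hsv[...,0]<75)&(hsv[...,1]>120)).astype(np.uint8)
nn,l,st,ce=cv2.connectedComponentsWithStats(green)
for i in range(1,nn):
    if st[i,4]>30:
        q=plane(n,ce[i],.045,c)[0]; v=q-[.6112,-.1139]; print('green',st[i],q.round(4),np.linalg.norm(v).round(4),np.rad2deg(np.arctan2(v[1],v[0])).round(1))
white=((hsv[...,1]<50)&(hsv[...,2]>150)).astype(np.uint8)
nn,l,st,ce=cv2.connectedComponentsWithStats(white)
for i in range(1,nn):
    if st[i,4]>2000: print('white',st[i],*rect(n,l==i,.045,c))
go([.6112,-.1139,.034],17.6)
E
```

```text
time: 12.05
tool_pos: [0.6112, -0.1144, 0.1348]
tool_rot: [0.001, 0.575, 0.818, 0.001]
contact_force: [-0.1, -0.1, 0.1]
gripper_width: 1.0
grasp_force: 0.0
green [239   0  18  18 227] [0.5466 0.0361] 0.1633 113.3
green [268   0  58  28 613] [0.5941 0.0536] 0.1684 95.8
green [ 232   32   88   47 2429] [0.5859 0.0042] 0.1207 102.1
green [290 198  21  17 197] [ 0.6572 -0.1214] 0.0466 -9.3
white [ 169    0  204  256 4170] [597.9 -52.1] [167.6 262.2] 12.1
white [ 202  126  113  110 5687] [ 611.3 -113.7] [106.8 106.8] 19.8
t 12.1 tcp [ 0.6112 -0.1145  0.1349] d [ 0.0008 -0.      0.1261] r [0.0015 0.0002 0.0255] j6 -0.65
```

View pics/w9.png

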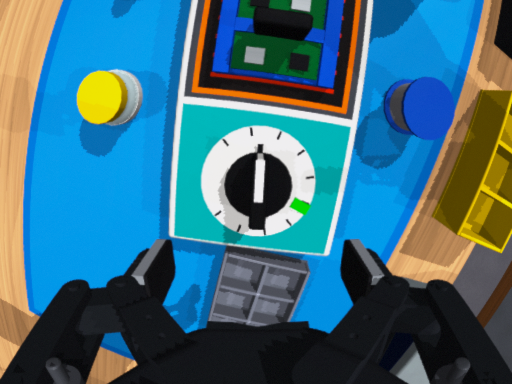

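The gripper is over the knob with the bar upright in the image (white line (258,200)–(261,155)), and the green mark is at (300,206). Now descending with the fingers open.

```bash
python3 -m inch '[{"dx":0.001,"dy":0,"dz":0.04,"rx":0,"ry":0,"rz":0.025},{"dx":0.001,"dy":0,"dz":0.08,"rx":0,"ry":0,"rz":0.025},{"dx":0.001,"dy":0,"dz":0.11,"rx":0,"ry":0,"rz":0.025},{"dx":0.001,"dy":0,"dz":0.126,"rx":0,"ry":0,"rz":0.025},{"dx":0.001,"dy":0,"dz":0.126,"rx":0,"ry":0,"rz":0.025}]'; python3 -m inch '[{"dx":0,"dy":0,"dz":0,"rx":0,"ry":0,"rz":0},{"dx":0,"dy":0,"dz":0,"rx":0,"ry":0,"rz":0},{"dx":0,"dy":0,"dz":0,"rx":0,"ry":0,"rz":0},{"dx":0,"dy":0,"dz":0,"rx":0,"ry":0,"rz":0},{"dx":0,"dy":0,"dz":0,"rx":0,"ry":0,"rz":0}]' -0.5 | tail -4; python3 -m inch '[{"dx":0,"dy":0,"dz":0,"rx":0,"ry":0,"rz":0},{"dx":0,"dy":0,"dz":0,"rx":0,"ry":0,"rz":0},{"dx":0,"dy":0,"dz":0,"rx":0,"ry":0,"rz":0},{"dx":0,"dy":0,"dz":0,"rx":0,"ry":0,"rz":0}]' -1; python3 - <<'E'
from h import *
go([.6112,-.1139,.034],17.6-116.4)
E
```

```text
time: 12.6
tool_pos: [0.6095, -0.1135, 0.0317]
tool_rot: [-0.001, 0.591, 0.807, 0.0]
contact_force: [0.2, -0.7, 0.3]
gripper_width: 1.006
grasp_force: 0.0
tool_rot: [0.001, 0.591, 0.807, 0.001]
contact_force: [-0.3, 0.0, -0.5]
gripper_width: 0.252
grasp_force: 0.0
time: 13.5
tool_pos: [0.6118, -0.114, 0.0347]
tool_rot: [0.001, 0.591, 0.807, 0.001]
contact_force: [-0.1, 1.5, 3.5]
gripper_width: 0.146
grasp_force: 61.0
t 13.5 tcp [ 0.6118 -0.114   0.0347] d [ 0.0004 -0.0007  0.0009] r [ 0.0018  0.0017 -0.7408] j6 -0.61
```

```bash
python3 -m inch '[{"dx":0,"dy":0,"dz":0,"rx":0,"ry":0,"rz":0.05},{"dx":0,"dy":0,"dz":0,"rx":0,"ry":0,"rz":0.14},{"dx":0,"dy":0,"dz":0,"rx":0,"ry":0,"rz":0.23},{"dx":0,"dy":0,"dz":0,"rx":0,"ry":0,"rz":0.32},{"dx":0,"dy":0,"dz":0,"rx":0,"ry":0,"rz":0.4}]'; python3 -m inch '[{"dx":0,"dy":0,"dz":0,"rx":0,"ry":0,"rz":0.09},{"dx":0,"dy":0,"dz":0,"rx":0,"ry":0,"rz":0.18},{"dx":0,"dy":0,"dz":0,"rx":0,"ry":0,"rz":0.27},{"dx":0,"dy":0,"dz":0,"rx":0,"ry":0,"rz":0.36},{"dx":0,"dy":0,"dz":0,"rx":0,"ry":0,"rz":0.45}]'; python3 - <<'E'
from h import *
go([.6118,-.114,.0347],-99)
E
```

```text
time: 14.0
tool_pos: [0.6119, -0.114, 0.0347]
tool_rot: [0.001, 0.805, 0.594, 0.002]
contact_force: [2.1, 1.0, 3.9]
gripper_width: 0.142
grasp_force: 60.9
time: 14.5
tool_pos: [0.612, -0.1141, 0.0347]
tool_rot: [0.0, 0.956, 0.294, 0.002]
contact_force: [1.4, 0.9, 2.4]
gripper_width: 0.149
grasp_force: 60.9
t 14.5 tcp [ 0.612  -0.1141  0.0347] d [-0.0001 -0.0002  0.    ] r [ 4.000e-04 -2.700e-03  5.022e-01] j6 0.67
```

```bash
python3 -m inch '[{"dx":0,"dy":0,"dz":0,"rx":0,"ry":0,"rz":0.09},{"dx":0,"dy":0,"dz":0,"rx":0,"ry":0,"rz":0.18},{"dx":0,"dy":0,"dz":0,"rx":0,"ry":0,"rz":0.27},{"dx":0,"dy":0,"dz":0,"rx":0,"ry":0,"rz":0.35},{"dx":0,"dy":0,"dz":0,"rx":0,"ry":0,"rz":0.4}]'>/dev/null; python3 - <<'E'
from h import *
go([.6118,-.114,.0347],-99)
E
python3 -m inch '[{"dx":0,"dy":0,"dz":0,"rx":0,"ry":0,"rz":0.05},{"dx":0,"dy":0,"dz":0,"rx":0,"ry":0,"rz":0.095},{"dx":0,"dy":0,"dz":0,"rx":0,"ry":0,"rz":0.095},{"dx":0,"dy":0,"dz":0,"rx":0,"ry":0,"rz":0.095}]'; python3 - <<'E'
from h import *
go([.6118,-.114,.0347],-99)
E
```

```text
t 15.0 tcp [ 0.612  -0.1142  0.0347] d [-0.0002 -0.0003 -0.    ] r [-0.0003 -0.0027  0.1033] j6 1.27
time: 15.4
tool_pos: [0.612, -0.1142, 0.0347]
tool_rot: [-0.0, 0.998, -0.07, 0.002]
contact_force: [2.7, 0.5, 4.5]
gripper_width: 0.148
grasp_force: 61.0
t 15.4 tcp [ 0.612  -0.1142  0.0347] d [-0.0003 -0.0003  0.    ] r [-0.0005 -0.0027  0.0116] j6 1.41
```

```bash
python3 -m inch '[{"dx":0,"dy":0,"dz":0,"rx":0,"ry":0,"rz":0.01},{"dx":0,"dy":0,"dz":0,"rx":0,"ry":0,"rz":0.01}]' >/dev/null; python3 -m inch '[{"dx":0,"dy":0,"dz":0,"rx":0,"ry":0,"rz":0},{"dx":0,"dy":0,"dz":0,"rx":0,"ry":0,"rz":0},{"dx":0,"dy":0,"dz":0,"rx":0,"ry":0,"rz":0},{"dx":0,"dy":0,"dz":0,"rx":0,"ry":0,"rz":0},{"dx":0,"dy":0,"dz":0,"rx":0,"ry":0,"rz":0}]' 1 | tail -4; python3 -m inch '[{"dx":0,"dy":0,"dz":0,"rx":0,"ry":0,"rz":0},{"dx":0,"dy":0,"dz":-0.04,"rx":0,"ry":0,"rz":0},{"dx":0,"dy":0,"dz":-0.09,"rx":0,"ry":0,"rz":0},{"dx":0,"dy":0,"dz":-0.14,"rx":0,"ry":0,"rz":0},{"dx":0,"dy":0,"dz":-0.14,"rx":0,"ry":0,"rz":0}]'; python3 - <<'E'
from h import *
n='wrist'; c=optics.camera_info(n); im=optics.grab_frame(n); hsv=cv2.cvtColor(im,cv2.COLOR_RGB2HSV)
cv2.imwrite('pics/w10.png',im[...,::-1]); K=np.array([.6112,-.1139])
def hd(q): return np.rad2deg(np.arctan2(*(q[::-1]))).round(1)
H,W=im.shape[:2]; g=np.stack(np.meshgrid(np.arange(W),np.arange(H)),-1).reshape(-1,2)
rr=np.linalg.norm(plane(n,g,.045,c).reshape(H,W,2)-K,axis=-1)
gr=(hsv[...,0]>45)&(hsv[...,0]<75)&(hsv[...,1]>120)&(rr<.07)
y,x=np.nonzero(gr); q=plane(n,np.c_[x,y],.045,c); print('green',len(q),q.mean(0),hd(q.mean(0)-K))
w=plane(n,g,.087,c).reshape(H,W,2); r7=np.linalg.norm(w-K,axis=-1)
m=((hsv[...,1]<60)&(hsv[...,2]>150)&(r7<.026)).astype(np.uint8)
nn,l,st,ce=cv2.connectedComponentsWithStats(m)
for i in range(1,nn):
    if st[i,4]>15:
        p=w[l==i]; f=cv2.fitLine(p.astype(np.float32),cv2.DIST_L2,0,.001,.001).ravel(); print('white',st[i],p.mean(0).round(4),'line',hd(f[:2]),'from K',hd(p.mean(0)-K))
for o,z in (("carrier",.055),("hot_zone",.045)):
    for d in nets.outline_of(n,o)[:2]: print(o,round(d['confidence'],2),*rect(n,d['pixels'],z,c))
E
```

```text
tool_rot: [-0.0, 0.997, -0.078, 0.001]
contact_force: [-0.1, 0.4, 0.1]
gripper_width: 0.975
grasp_force: 0.0
time: 16.6
tool_pos: [0.6153, -0.1155, 0.1544]
tool_rot: [0.001, 0.997, -0.078, 0.008]
contact_force: [0.3, -0.8, 0.6]
gripper_width: 0.999
grasp_force: 0.0
green 211 [ 0.65657018 -0.12097456] -8.9
white [253 166   8  35 280] [ 0.6219 -0.1154] line -9.0 from K -7.9
white [228 198  21  24 140] [ 0.598  -0.0957] line 36.5 from K 126.0
white [265 198  22  24 142] [ 0.5929 -0.1271] line -55.7 from K -144.2
carrier 0.92 [379.1 130.1] [48.3 65.8] 26.9
carrier 0.59 [580.2  22.9] [108.   95.8] 12.2
```

The pointer line is at -9.0° and the mark at -8.9°. The carrier is still centred at (0.580, 0.023) with yaw 12.2°, and the gripper is clear of everything. Handing in.

```bash
python3 -m inch '[{"dx":0,"dy":0,"dz":0,"rx":0,"ry":0,"rz":0},{"dx":0,"dy":0,"dz":0,"rx":0,"ry":0,"rz":0},{"dx":0,"dy":0,"dz":0,"rx":0,"ry":0,"rz":0}]' | head -1; python3 -c "
from plant import ticket
print(ticket.job_done())"
```

```text
time: 17.05
the job is handed in; nothing more can be done
None
```

The job is handed in at 17 s: the carrier measured within about 2.5 mm of the heating square's centre and parallel to it, then the knob pointer at -9.0° against the green mark's -8.9°, with the gripper clear; the hand-in call returned no verdict.

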